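# Proof-pull a toy mallet's glued-in handle

## Robot

A 6-joint arm with a two-finger parallel gripper is mounted at the origin on the work surface. World frame = base frame: x ahead of the robot, y to its left, z up, the work surface at z = 0. Lengths are in m, angles in degrees, forces in N, time in s.
With the tool pointing down it reaches from about 0.35 to 0.875 m from the base axis. Payload 15.5 kg.
Tool frame: the origin (TCP) lies at the very end of the fingers, on their centre line; the grasp point (between the pads) lies 19 mm behind it; z points along the fingers, y is the line along which they close (so a half turn about z gives the same grasp; the last joint's range is limited). The gripper opens to 85 mm and grips with 20 to 120 N. Pads are 22 mm wide; open, the fingers measure 114 mm over their backs; the gripper's body (76 mm by 85 mm) begins 54 mm behind the grasp point. The pads swing forward as they close: fully open they stand 13 mm farther back than shut.
Start: joints at [-71.82, 28.281, 77.091, -0, 74.628, -5.472], TCP at [0.251, -0.573, 0.231] pointing down, gripper open.
Joint ranges: [-166.48, 166.48], [-47.26, 123.95], [12.59, 153.08], [-70.14, 250.14], [6.76, 159.57], [-176.63, 176.63]. Speed limits (degrees/s): [108.29, 108.29, 147.25, 172.46, 172.46, 172.46].

## Interface

Orientations are given as [roll, pitch, yaw] about the fixed x, y, z axes, in that order (R = Rz(yaw) Ry(pitch) Rx(roll)).
In Python, from rig import arm gives the robot as it stands. Calls block until the motion is done:
- arm.move_ptp(position, orientation): joint-space move of the TCP to a pose.
- arm.servo_line(position, attitude=None, velocity=0.15, f_stop=None): straight line of the TCP; attitude=None keeps the orientation; velocity is the mean speed in m/s. With f_stop (N) it stops when the force on the tool has changed by that much, and returns True; else False.
- arm.move_j(angles): joint-space move.
- arm.open_gripper() and arm.gripper_close(effort=None): open the fingers fully, or close them until they stop; effort is the grip in N (None keeps the last).
- arm.dwell(seconds).
- arm.inverse_kinematics(position, orientation): joint angles nearest the present ones, or None.
- arm.grab_frame(name): name is "scene" or "top" or "wrist"; returns the picture (384x512x3 uint8, red, green, blue); there is no depth.
- arm.calibration(name): a dict with "fx", "fy", "cx", "cy" (pixels), "T" (4x4, takes a point from camera to world coordinates). Camera axes: x right, y down, z forward; pixel columns grow to the right and rows downward; lengths in m; the calibration is good to about 2 mm. A picture is of the moment at which its call begins: read the wrist's pose just before it. calibration takes no time and is no camera call; for the wrist camera it gives the pose at the moment of the call.
A pose or a line that the arm cannot do raises arm.Unreachable and nothing moves.
- arm.hand_in(): hands the job in; it is judged then, once.
Readings, each from a call of its own:
- arm.read_time(): time.
- arm.read_joints(): joint angles.
- arm.read_joint_velocities(): joint speeds.
- arm.read_joint_torque(): joint torques, N m.
- arm.read_eef_pos(): TCP position.
- arm.read_tcp_rot(): TCP orientation.
- arm.read_wrist_force(): force on the tool from outside, world axes, zero at the start.
- arm.read_torque(): the same for the moment, N m.
- arm.read_finger_gap(): opening from 0.0 (shut) to 1.0 (fully open).
- arm.read_grip_force(): force on a finger pad.
Only numpy, scipy, OpenCV 4.12 (cv2) and the standard library are available. Lean on these libraries where they do the work, as an engineer would, in place of code of your own. Each camera call takes 0.05 s, during which the arm holds its last target. There are 200 camera calls.

## Task

Set the wooden toy mallet in the pull tester, its head behind the two fork posts and its handle out between them, let go of it and slide the keeper bar fully across over the head. Then take the mallet by its handle alone and pull it straight out with rising force until the tester's pointer stands between the two long lines of the scale, without passing the farther one, hold it there for about a second and ease the handle back gently so that the carriage returns to rest, never letting it snap back. Leave the mallet in the tester under the closed keeper, and do not disturb anything else on the bench.

Things in the scene. Friction and masses are not known exactly. Their poses are not given: they have to be found in the camera images.
- mallet: wooden toy mallet, loose, lying flat, about 100 g. Head: block 44 (x) x 56 (y) x 44 (z) mm; origin at the centre of its underside, z up. Handle: round dowel 18 mm thick leaving the middle of the head's -x face, 22 mm above the underside, 115 mm along -x. Easily carried by the head's two end faces, 56 mm apart along y. The only block with a handle in it.
- handle: the mallet's handle (fixed in the head); same origin and axes as the mallet
- handle_end (a point): centre of the handle's free end: (-137, 0, 22) mm in the mallet's frame
- tester: the pull tester, fixed, may stand turned: wooden base board 12 mm thick (x -100 to 135, y -102 to 112 mm) with a sprung aluminium carriage on two rails. Origin on the table below the seat with the carriage at rest. The handle points and is pulled along its -x; ahead of x = -38 mm (at rest) nothing within |y| = 50 mm is higher than 32 mm.
- seat (a point): seat on the carriage, moving with it: origin at the seat's centre on the carriage floor, 42 mm above the table; axes as the tester's. Posts 12 x 12 x 38 mm high at x = -37 to -25, |y| = 13 to 25 mm; rear stop 18 mm high at x = 28 to 38 mm; open at the sides and top. The mallet is let down from above, its origin and axes on the seat's (play: 3 mm front, 6 rear, 4 sides).
- carriage (a joint): travel of the carriage along the tester's -x in m: 0 at rest (a stop), 0.08 at most. The spring pulls it back with 2.5 N at 0 and 0.25 N more for each mm (12.5 N at 0.040, 16.3 N at 0.055); let go from there it snaps back. The head first takes up its few mm of play before the carriage moves.
- pointer (a point): tip of the carriage's dark pointer over the white scale at the tester's -y side, at (30, -80, 45) mm in the tester's frame at rest; it travels with the carriage
- mark_low (a point): the nearer long dark line on the scale, reached by the pointer at carriage travel 0.040 m; a dark raised tab stands at its outer end (scale lines are 10 mm apart)
- mark_high (a point): the farther long dark line, reached by the pointer at carriage travel 0.055 m; a dark raised tab stands at its outer end
- keeper (a joint): travel of the steel keeper bar in m: starts open at 0 to 0.010; 0.072 fully across (a stop). Slides along the tester's -y with about 2 N of friction and stays where left. Bar 16 mm wide, 8 mm thick, underside 47 mm above the carriage floor (3 mm above the mallet's head); tip at the tester's y = 75 mm at 0, 3 mm when fully across.
- keeper_knob (a point): point on the axis of the upright black knob on the keeper bar, 18 mm above the bar's top and 18 mm below the knob's top; knob 20 mm in diameter, 36 mm high. At the tester's (0, 115, 115) mm with keeper 0 and carriage 0, moving with both.
- spare_head: bystander: a bare mallet head, 44 x 56 x 44 mm block with no handle
- wheel: bystander: wooden toy wheel, 42 mm across, 18 mm thick, lying flat
- sponge: bystander: sanding block 100 x 70 x 28 mm
- offcut: bystander: wooden board 160 x 50 x 22 mm
There are look-alikes about, which are no part of the job. What is shaped like the mallet but turquoise or yellow is not meant.

How it is judged:
By the outcome, as a careful person would: the job done as asked, in the order asked, and still so for the second after the job is handed in, with the robot touching nothing.
It also fails if it takes over 72 s, if anything falls off the work surface, if the arm or the gripper's body presses on something with over 40 N, if the wrist force passes 120 N, or if a joint passes its speed limit or range.

## Working session

There is one attempt and no reset: what is moved stays moved. The work goes in short steps, each a Python script; the robot and the scene stay as the last script left them, time stands still between calls to the robot, and variables do not carry over. Pictures are saved under pics/ and viewed, at most 10 in all, crops included, and the job is handed in when it is done.

```bash
ls; mkdir -p pics
python3 - <<'E'
from rig import arm
import cv2,numpy as np
for n in("top","scene"):
    f=arm.grab_frame(n); cv2.imwrite(f"pics/{n}0.png",cv2.resize(f[...,::-1],(800,600),interpolation=cv2.INTER_CUBIC)); np.save(f"{n}0.npy",f)
    c=arm.calibration(n); print(n,c["fx"],c["cx"],c["cy"],np.round(c["T"],3).tolist())
print(arm.read_time(), arm.read_tcp_rot())
E
```

```text
pics
top 372.73427417608815 253.63475629629178 192.11735474886206 [[-0.01, -0.99, 0.142, 0.318], [-1.0, 0.011, 0.003, -0.044], [-0.005, -0.141, -0.99, 1.437], [0.0, 0.0, 0.0, 1.0]]
scene 396.77067448718645 254.49672852063483 189.79155307620204 [[0.789, 0.506, -0.349, 0.933], [0.614, -0.656, 0.439, -0.575], [-0.007, -0.56, -0.828, 1.159], [0.0, 0.0, 0.0, 1.0]]
0.1 [-1.79930726e+02 -8.59736266e-03  2.36469738e+01]
```

View pics/top0.png

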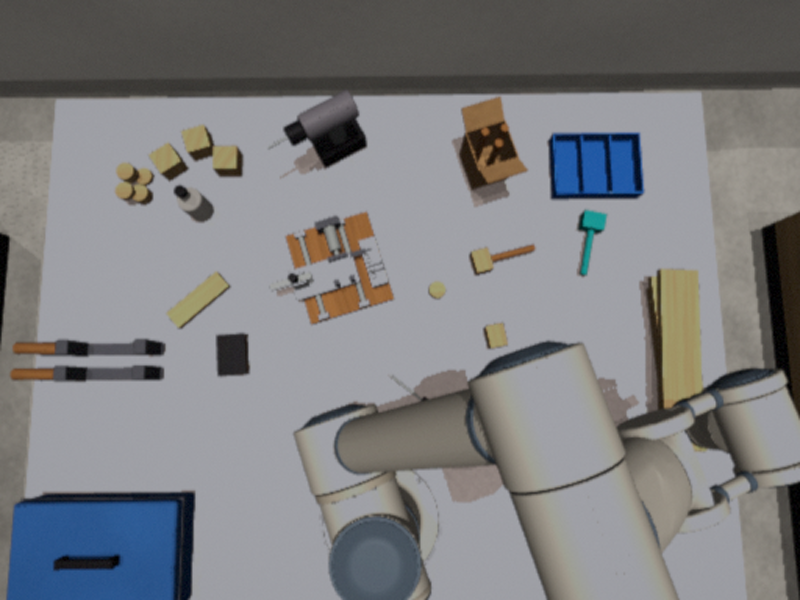

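View pics/scene0.png

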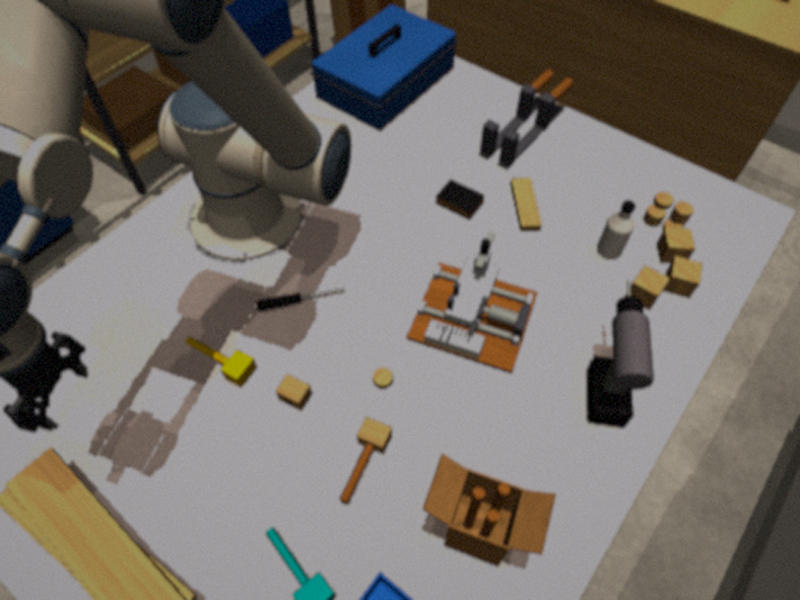

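Top view: mallet head at (482,260), brown handle to (533,247). Tester at about (340,268), with its knob at (293,278) on the left and the scale on the right, so the handle must point toward the robot. The yellow and turquoise look-alikes lie elsewhere.

```bash
cat > h.py <<'E'
from rig import arm
import cv2, numpy as np
from scipy.spatial.transform import Rotation as Ro
def ray(c,uv,z):
    """pixel (raw 512x384) -> world point on plane z"""
    d=c["T"][:3,:3]@np.array([(uv[0]-c["cx"])/c["fx"],(uv[1]-c["cy"])/c["fy"],1.]); o=c["T"][:3,3]
    return o+d*(z-o[2])/d[2]
def proj(c,P):
    q=np.linalg.inv(c["T"])@np.append(P,1); return np.array([c["fx"]*q[0]/q[2]+c["cx"],c["fy"]*q[1]/q[2]+c["cy"]])
def snap(n,f=None):
    c=arm.calibration("wrist"); im=arm.grab_frame("wrist"); np.save(n+".npy",im); np.savez(n+"_c.npz",**c)
    cv2.imwrite(f"pics/{n}.png",cv2.resize(im[...,::-1],(800,600),interpolation=cv2.INTER_CUBIC)); return c,im
def load(n): return dict(np.load(n+"_c.npz")),np.load(n+".npy")
E
python3 - <<'E'
from h import *
c=arm.calibration("top"); k=.64
for n,uv,z in(("head",(482,260),.044),("hend",(533,247),.025),("knob",(295,277),.13),("base c",(340,268),.012),("b1",(287,235),.012),("b2",(370,212),.012),("b3",(393,300),.012),("b4",(312,322),.012)):
    print(n,ray(c,np.array(uv)*k,z).round(3))
w=arm.calibration("wrist"); R=Ro.from_euler("xyz",arm.read_tcp_rot(),degrees=True).as_matrix(); T=np.eye(4);T[:3,:3]=R;T[:3,3]=arm.read_eef_pos()
print((np.linalg.inv(T)@w["T"]).round(3),w["fx"],w["cx"],w["cy"])
for psi in range(-180,180,20):
  for P in((.6,.05,.3),(.6,-.2,.3)):
    q=arm.inverse_kinematics(P,[180,0,psi]); print(psi,P,None if q is None else np.round(q,0).tolist())
E
```

```text
head [ 0.614 -0.25   0.044]
hend [ 0.649 -0.38   0.025]
knob [0.561 0.191 0.13 ]
base c [0.604 0.1   0.012]
b1 [0.69  0.233 0.012]
b2 [0.748 0.025 0.012]
b3 [ 0.522 -0.031  0.012]
b4 [0.47  0.168 0.012]
[[-0.    -0.96  -0.282  0.072]
 [ 1.    -0.     0.001  0.   ]
 [-0.001 -0.282  0.96  -0.141]
 [ 0.     0.     0.     1.   ]] 297.873859580461 255.928412462525 197.29267837766727
-180 (0.6, 0.05, 0.3) [-1.0, 23.0, 75.0, 0.0, 82.0, -91.0]
-180 (0.6, -0.2, 0.3) [-24.0, 26.0, 70.0, 0.0, 84.0, -114.0]
-160 (0.6, 0.05, 0.3) [-1.0, 23.0, 75.0, 0.0, 82.0, -111.0]
-160 (0.6, -0.2, 0.3) [-24.0, 26.0, 70.0, 0.0, 84.0, -134.0]
-140 (0.6, 0.05, 0.3) [-1.0, 23.0, 75.0, 0.0, 82.0, -131.0]
-140 (0.6, -0.2, 0.3) [-24.0, 26.0, 70.0, 0.0, 84.0, -154.0]
-120 (0.6, 0.05, 0.3) [-1.0, 23.0, 75.0, 0.0, 82.0, -151.0]
-120 (0.6, -0.2, 0.3) [-24.0, 26.0, 70.0, 0.0, 84.0, -174.0]
-100 (0.6, 0.05, 0.3) [-1.0, 23.0, 75.0, 0.0, 82.0, -171.0]
-100 (0.6, -0.2, 0.3) [-24.0, 26.0, 70.0, -0.0, 84.0, 166.0]
-80 (0.6, 0.05, 0.3) [-1.0, 23.0, 75.0, -0.0, 82.0, 169.0]
-80 (0.6, -0.2, 0.3) [-24.0, 26.0, 70.0, -0.0, 84.0, 146
[... 698 characters left out ...]
6.0]
60 (0.6, 0.05, 0.3) [-1.0, 23.0, 75.0, -0.0, 82.0, 29.0]
60 (0.6, -0.2, 0.3) [-24.0, 26.0, 70.0, -0.0, 84.0, 6.0]
80 (0.6, 0.05, 0.3) [-1.0, 23.0, 75.0, -0.0, 82.0, 9.0]
80 (0.6, -0.2, 0.3) [-24.0, 26.0, 70.0, 0.0, 84.0, -14.0]
100 (0.6, 0.05, 0.3) [-1.0, 23.0, 75.0, 0.0, 82.0, -11.0]
100 (0.6, -0.2, 0.3) [-24.0, 26.0, 70.0, 0.0, 84.0, -34.0]
120 (0.6, 0.05, 0.3) [-1.0, 23.0, 75.0, 0.0, 82.0, -31.0]
120 (0.6, -0.2, 0.3) [-24.0, 26.0, 70.0, 0.0, 84.0, -54.0]
140 (0.6, 0.05, 0.3) [-1.0, 23.0, 75.0, 0.0, 82.0, -51.0]
140 (0.6, -0.2, 0.3) [-24.0, 26.0, 70.0, 0.0, 84.0, -74.0]
160 (0.6, 0.05, 0.3) [-1.0, 23.0, 75.0, 0.0, 82.0, -71.0]
160 (0.6, -0.2, 0.3) [-24.0, 26.0, 70.0, 0.0, 84.0, -94.0]
```

Run:
```python
from h import *
a=np.deg2rad(15.6); x=np.array([np.cos(a),np.sin(a)])
p=np.array([.592,.089])-.03*x
arm.move_ptp([*p,.25],[180,0,15.6]); snap("tester1"); print(arm.read_time())
arm.move_ptp([.614,-.25,.17],[180,0,105]); snap("mallet1"); print(arm.read_time())
```

```text
2.7167
4.6417
```

View pics/tester1.png

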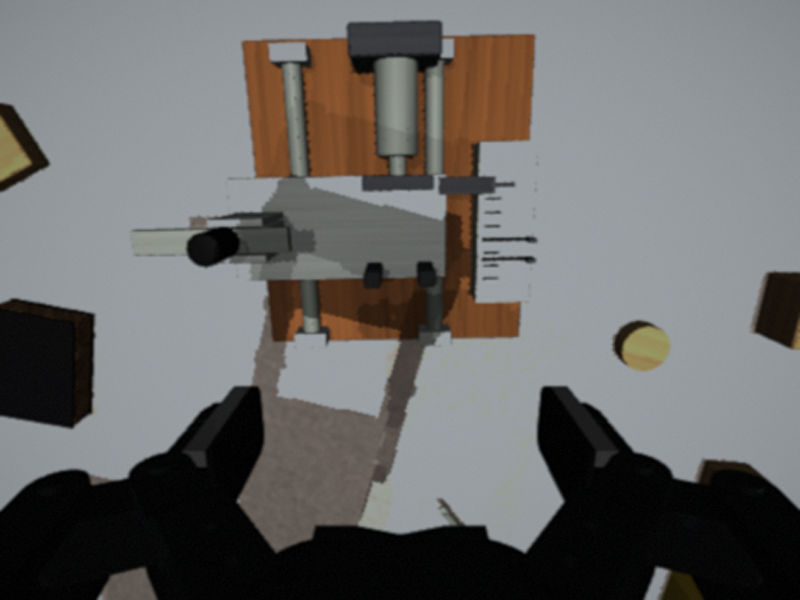

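View pics/mallet1.png

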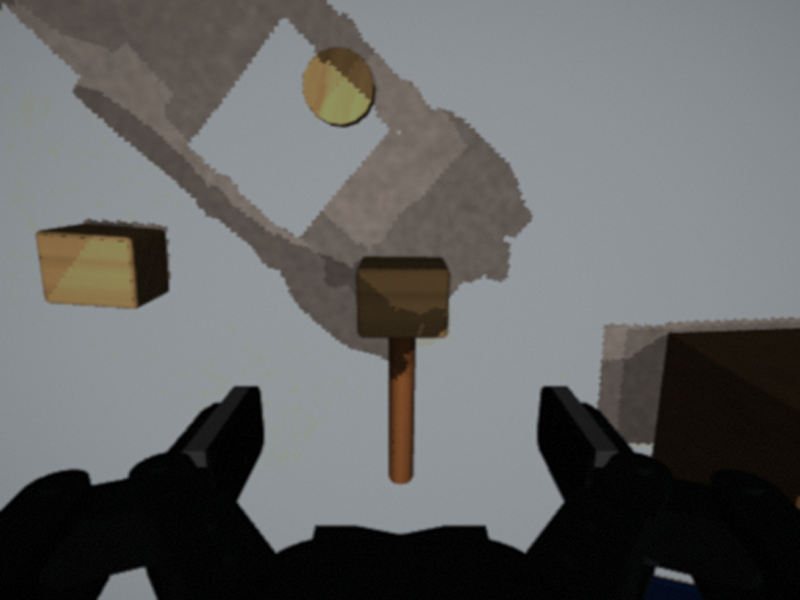

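Tester view: the board's corners are near (243,41), (534,36), (519,338) and (272,342). The post tops are near (373,268) and (427,267), the pointer tip at (514,184), and the black knob at about (213,245). Mallet view: the head's top face spans (358..448, 267..337), and the handle ends at (401,482).

Run:
```python
from h import *
k=.64
c,im=load("tester1")
hsv=cv2.cvtColor(im,cv2.COLOR_RGB2HSV)
# board mask
m=((hsv[...,0]<16)&(hsv[...,1]>130)&(hsv[...,2]>50)).astype(np.uint8); m[230:]=0; m[:,:140]=0; m[:,360:]=0
pts=cv2.findNonZero(m); hull=cv2.convexHull(pts); ap=cv2.approxPolyDP(hull,6,True)[:,0]; print("board poly view",(ap/k).round().tolist())
# dark blobs (posts, knob)
d=(im.max(2)<45).astype(np.uint8); d[235:]=0
n,l,s,ce=cv2.connectedComponentsWithStats(d)
for i in range(1,n):
    if s[i,4]>20: print((s[i,:4]/k).round().tolist(),s[i,4],(ce[i]/k).round(1))
cal=[((243,41),.012,(135,112)),((534,36),.012,(135,-102)),((519,338),.012,(-100,-102)),((272,342),.012,(-100,112)),((514,184),.045,(30,-80))]
W=np.array([ray(c,np.array(u)*k,z)[:2] for u,z,_ in cal]);M=np.array([t for *_,t in cal])/1e3
A=W-W.mean(0);B=M-M.mean(0);th=np.arctan2((B[:,0]*A[:,1]-B[:,1]*A[:,0]).sum(),(A*B).sum())
R=np.array([[np.cos(th),-np.sin(th)],[np.sin(th),np.cos(th)]]);t=W.mean(0)-R@M.mean(0)
print("tester",np.rad2deg(th),t,"res mm",((W-(M@R.T+t))*1e3).round(1).tolist())
T=lambda p:R@(np.array(p)/1e3)+t
for p,z in(((-31,19),.08),((-31,-19),.08),((0,115),.133),((0,115),.097),((0,105),.133),((30,-80),.045)): print(p,(proj(c,[*T(p),z])/k).round(1))
c,im=load("mallet1")
for u,z in(((402.5,302),.044),((402.5,267),.044),((402.5,337),.044),((401,482),.022),((402,345),.031)): print(u,ray(c,np.array(u)*k,z).round(4))
g,_=load("tester1"); im=load("tester1")[1]
cv2.imwrite("pics/crop.png",cv2.resize(im[100:240,70:350,::-1],(800,400),interpolation=cv2.INTER_CUBIC))
```

```text
board poly view [[531.0, 36.0], [516.0, 334.0], [275.0, 339.0], [244.0, 42.0]]
[350.0, 53.0, 91.0, 20.0] 362 [392.6  60.5]
[298.0, 59.0, 12.0, 8.0] 23 [305.2  62.9]
[0.0, 105.0, 48.0, 86.0] 490 [ 21.3 145.4]
[473.0, 145.0, 5.0, 31.0] 38 [475.  159.3]
[470.0, 194.0, 6.0, 102.0] 122 [473.  242.6]
[242.0, 214.0, 42.0, 14.0] 129 [269.1 219.1]
[288.0, 227.0, 5.0, 23.0] 25 [288.6 237.6]
[188.0, 228.0, 64.0, 38.0] 618 [213.7 245.6]
[364.0, 262.0, 22.0, 27.0] 183 [373.1 275.4]
[400.0, 262.0, 45.0, 77.0] 754 [421.8 304.1]
[756.0, 273.0, 44.0, 73.0] 996 [779.7 307.1]
[316.0, 281.0, 5.0, 34.0] 33 [316.8 297.7]
[0.0, 300.0, 94.0, 67.0] 2315 [ 43.8 335.7]
[384.0, 300.0, 5.0, 25.0] 30 [385.7 312.7]
[616.0, 322.0, 31.0, 36.0] 114 [624.8 334.9]
tester 16.586557705058734 [0.59325833 0.08779484] res mm [[-0.9, -1.0], [-2.3, 1.7], [0.7, 0.9], [1.1, 0.8], [1.5, -2.3]]
(-31, 19) [372.9 281.5]
(-31, -19) [428.4 280.5]
(0, 115) [193.5 251.8]
(0, 115) [217.7 242.4]
(0, 105) [211.4 251.5]
(30, -80) [510.3 185.2]
(402.5, 302) [ 0.6167 -0.2527  0.044 ]
(402.5, 267) [ 0.6112 -0.2323  0.044 ]
(402.5, 337) [ 0.6224 -0.2741  0.044 ]
(401, 482) [ 0.6526 -0.3901  0.022 ]
(402, 345) [ 0.6248 -0.284   0.031 ]
```

View pics/crop.png

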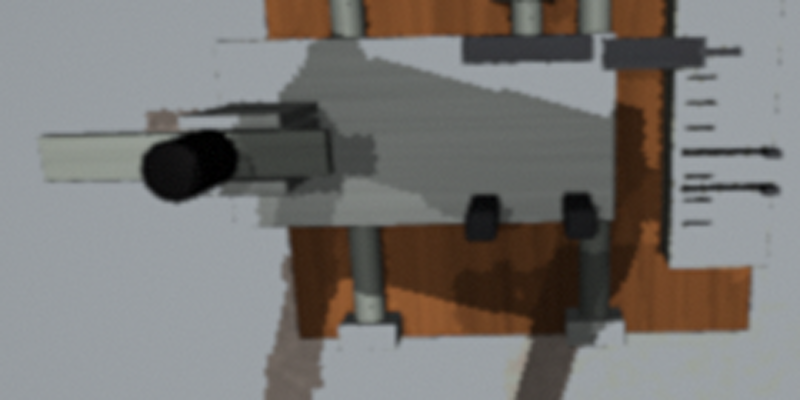

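Keeper is about 6 mm open. The posts and the pointer agree with the board fit to 2–3 mm, so I'll rely on the posts. Next I pick up the mallet with the camera on the handle side, so the posts and handle stay visible when seating it.

```bash
cat >> h.py <<'E'
TH=16.3
def TW(x,y,t=None):
    """tester mm -> world xy"""
    t=np.array(t0 if t is None else t); a=np.deg2rad(TH); return np.array([[np.cos(a),-np.sin(a)],[np.sin(a),np.cos(a)]])@[x/1e3,y/1e3]+t
E
python3 - <<'E'
import h
from h import *
k=.64; c,_=load("tester1")
W=np.array([ray(c,np.array(u)*k,.08)[:2] for u in((373,277.7),(426.6,277.))]); P=W.mean(0); d=W[0]-W[1]
print("posts mid",P,"yaw",np.rad2deg(np.arctan2(d[1],d[0]))-90,np.linalg.norm(d))
t=P-TW(-31,0,[0,0]); print("t0 from posts",t); open("h.py","a").write(f"t0=[{t[0]:.4f},{t[1]:.4f}]\n")
ym=104.8; a=np.deg2rad(ym); p=np.array([.6168,-.253])-.004*np.array([np.cos(a),np.sin(a)])
o=[180,0,ym-180]
arm.move_ptp([*p,.10],o); arm.servo_line([*p,.006],velocity=.12,f_stop=15)
print(arm.read_eef_pos()); arm.gripper_close(50); print("gap",arm.read_finger_gap(),arm.read_grip_force())
arm.servo_line([*p,.24]); print(arm.read_finger_gap(),arm.read_time())
q=arm.inverse_kinematics([*(TW(-2.5,0,t)),.24],[180,0,TH-180]); print(np.round(q,1),np.round(arm.read_joints(),1))
E
```

```text
posts mid [0.56585526 0.08016796] yaw 16.294249599367916 0.03658879425853167
t0 from posts [0.59560923 0.08886863]
[ 0.61828036 -0.25712441  0.00671675]
gap 0.6520897648328671 53.63520562648773
0.6483572099332703 10.4333
[   2.8   25.8   80.1    0.    74.1 -103.5] [-27.7  31.6  69.7   0.   78.8 137.5]
```

Run:
```python
from h import *
o=[180,0,TH-180]; p=TW(-2.5,0)
arm.move_ptp([*p,.24],o); arm.servo_line([*p,.13],o); print(arm.read_eef_pos(),arm.read_finger_gap(),arm.read_time())
snap("seat1"); print(arm.read_time())
```

```text
[0.59374725 0.08821068 0.13080137] 0.6469656579892051 14.9583
15.0083
```

View pics/seat1.png

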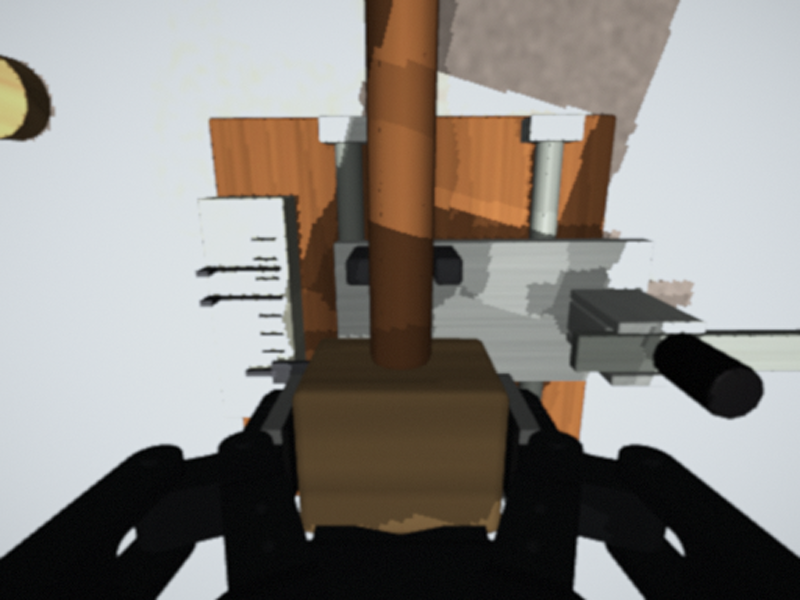

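Handle is at column 402 at the post row, between the post tops, whose outer edges are at 347 and 462 (middle about 404). The post tops cover rows about 256–285. Now I check this numerically.

Run:
```python
from h import *
c,im=load("seat1")
d=(im.max(2)<40).astype(np.uint8)
for y0 in (162,168,174,180): 
    r=np.where(d[y0,210:310])[0]+210; print(round(y0/.64),"dark cols view",round(r.min()/.64),round((r.max()+1)/.64))
col=d[150:200,228]; print("col356 rows",(np.where(col)[0][[0,-1]]+150)/.64, "col450",(np.where(d[150:200,288])[0][[0,-1]]+150)/.64)
a=np.deg2rad(TH);R=np.array([[np.cos(a),-np.sin(a)],[np.sin(a),np.cos(a)]])
tf=lambda u,z:(R.T@(ray(c,np.array(u)*.64,z)[:2]-t0)*1e3).round(1)
for n,u,z in(("posts mid",(404.5,270),.08),("postL outer",(347,270),.08),("postR outer",(462,270),.08),("post back top edge",(360,285),.08),("pointer",(247,372),.045),("knob top",(736,390),.133),("handle@265",(402,265),.155),("handle top img",(402,20),.155),("head top front edge",(400,392),.169),("headL",(297,392),.169),("headR",(506,392),.169)): print(n,tf(u,z))
print("pred",(proj(c,[*TW(-31,25),.08])/.64).round(1),(proj(c,[*TW(-31,-25),.08])/.64).round(1))
```

```text
253 dark cols view 352 456
262 dark cols view 347 461
272 dark cols view 347 461
281 dark cols view 348 459
col356 rows [246.875  282.8125] col450 [246.875 281.25 ]
posts mid [-33.8   1.1]
postL outer [-33.8 -23. ]
postR outer [-33.8  25.2]
post back top edge [-27.4 -17.7]
pointer [ 28.3 -81.7]
knob top [ -4.9 109.1]
handle@265 [-50.6  -0.2]
handle top img [-105.5   -0.2]
head top front edge [-22.1  -0.7]
headL [-22.1 -25.7]
headR [-22.1  25. ]
pred [461.3 276.6] [342.4 276.6]
```

Run:
```python
import re
from h import TW
n=TW(-2,.7); open("h.py","a").write(f"t0=[{n[0]:.4f},{n[1]:.4f}]\n")
from importlib import reload
import h; reload(h); from h import *
p=TW(-2.5,0); print(p)
arm.servo_line([*p,.10],velocity=.1)
s=arm.servo_line([*p,.055],velocity=.06,f_stop=8); print(s,arm.read_eef_pos(),arm.read_wrist_force().round(1))
if not s:
    s=arm.servo_line([*p,.046],velocity=.03,f_stop=6); print(s,arm.read_eef_pos(),arm.read_wrist_force().round(1))
snap("seat2"); print(arm.read_time())
```

```text
[0.59110049 0.08829833]
False [0.5913013  0.08829861 0.05520771] [ 0.8 -0.6 -2.4]
True [0.59164935 0.08835934 0.04867236] [1.2 0.8 5.1]
16.7
```

View pics/seat2.png

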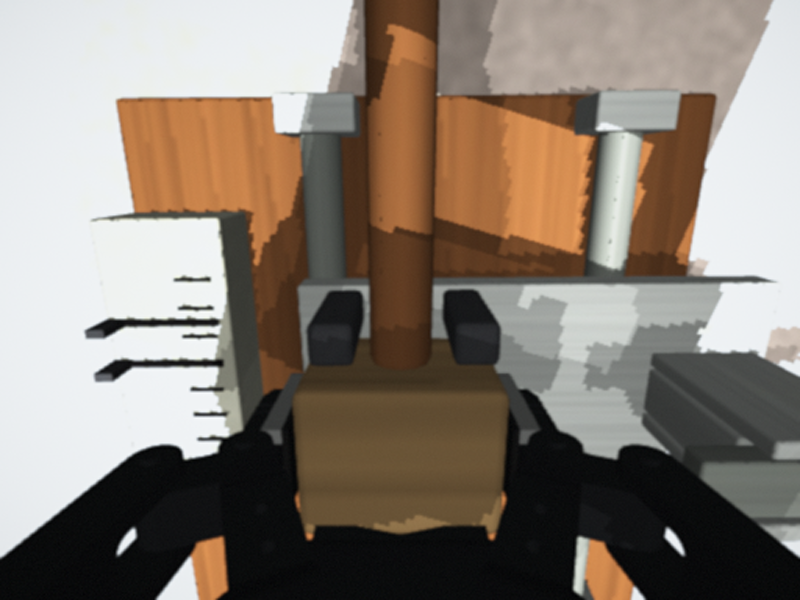

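Mallet is down on the floor at TCP z 0.0487, with the handle (402) centred between the posts (310..498) and the head behind them. Release, then work the keeper.

Run:
```python
from h import *
o=[180,0,TH-180]
arm.open_gripper(); p=TW(-2.5,0); arm.servo_line([*p,.17],velocity=.15)
arm.servo_line([*TW(0,110),.17],velocity=.2)
s=arm.servo_line([*TW(0,110),.106],velocity=.12,f_stop=6); print("down",s,arm.read_eef_pos())
if not s:
    arm.gripper_close(25); print("gap",arm.read_finger_gap()*85, arm.read_wrist_force().round(1))
    s=arm.servo_line([*TW(0,30),.106],velocity=.05,f_stop=10); e=arm.read_eef_pos()
    a=np.deg2rad(TH); d=e[:2]-np.array(t0); print("stopped",s,"tester xy",np.round([d[0]*np.cos(a)+d[1]*np.sin(a),-d[0]*np.sin(a)+d[1]*np.cos(a)],4),arm.read_wrist_force().round(1))
print(arm.read_time())
```

```text
down False [0.56307092 0.19426617 0.10643849]
gap 18.711910979972984 [-1.4 -0.6  4.4]
stopped True tester xy [0.0005 0.0439] [-1.6  7.1  6.2]
21.2667
```

Run:
```python
from h import *
arm.open_gripper(); arm.servo_line([*TW(0,44),.19],velocity=.15)
arm.servo_line([*TW(-60,0),.19],velocity=.2); snap("keep"); 
arm.servo_line([*TW(-112,0),.15],velocity=.2); print(arm.read_time())
```

```text
23.6833
```

View pics/keep.png

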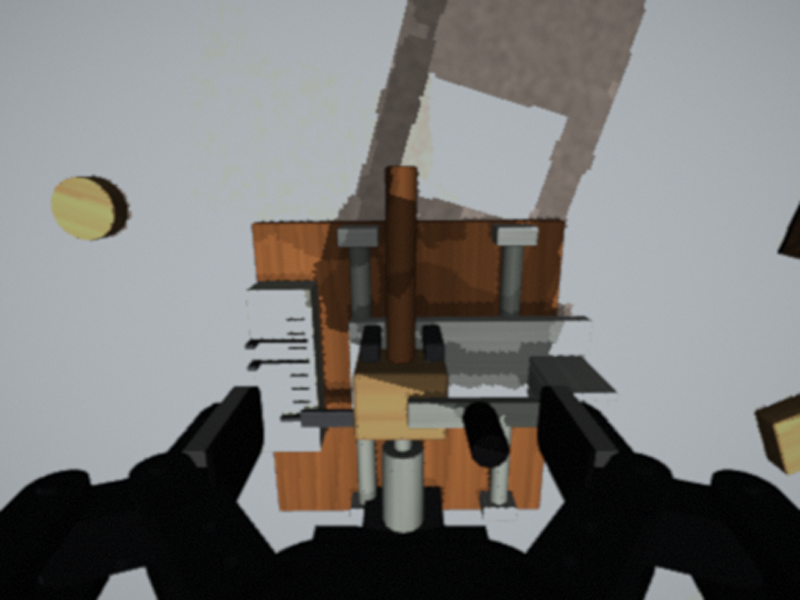

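Keeper tip at (408,411) covers half the head, as expected at full travel. Pointer (282,418) is at rest and the handle ends at (401,168). Now grip the handle and take up the play.

```bash
cat >> h.py <<'E'
X0=-112; Z=.045
def pull(d,v): return arm.servo_line([*TW(X0-d,0),Z],velocity=v)
def fx(n=5):
    u=TW(1,0,[0,0])*1e3; r=[]
    for _ in range(n): r.append(arm.read_wrist_force()[:2]@u); arm.dwell(.02)
    return np.mean(r)
E
python3 - <<'E'
from h import *
s=arm.servo_line([*TW(X0,0),Z],velocity=.1,f_stop=6); print("down",s,arm.read_eef_pos())
if not s:
    f0=fx(); arm.gripper_close(80); print("gap",arm.read_finger_gap()*85,arm.read_wrist_force().round(1))
    b=fx(); print("base",f0.round(2),b.round(2)); np.save("base.npy",b)
    for d in range(1,13):
        pull(d,.02); f=fx(); print(d,(f-b).round(2),end="; ")
        if f-b>2.2: break
print(arm.read_eef_pos(),arm.read_time())
E
```

```text
down False [0.4863881  0.0575629  0.04545019]
gap 15.707326379510095 [-0.  -0.4 -0.1]
base 0.25 -0.32
1 0.2; 2 0.06; 3 0.42; 4 0.17; 5 3.12; [0.48149585 0.05620327 0.04507188] 27.3667
```

Run:
```python
from h import *
b=float(np.load("base.npy")); d0=4.5; s0=arm.grab_frame("scene")
for d in(20,32,40,46):
    pull(d,.03); f=fx(3)-b; e=2.5+.25*(d-d0); print(d,f.round(2),"exp",e)
    if abs(f-e)>1.5: print("MISMATCH"); break
else:
    pull(52,.02); f=fx()-b; print(52,f.round(2),"exp",2.5+.25*(52-d0)); arm.dwell(1.0)
s1=arm.grab_frame("scene"); t=arm.calibration("scene")
u,v=proj(t,[*TW(5,-80),.045]).astype(int)
cr=lambda s:cv2.resize(s[v-32:v+32,u-32:u+32,::-1],(400,400),interpolation=cv2.INTER_CUBIC)
cv2.imwrite("pics/pull.png",np.hstack([cr(s0),cr(s1)])); print(arm.read_time(),arm.read_eef_pos())
```

```text
20 6.75 exp 6.375
32 9.89 exp 9.375
40 11.49 exp 11.375
46 12.92 exp 12.875
52 14.48 exp 14.375
31.1667 [0.43824902 0.04286248 0.04540266]
```

View pics/pull.png

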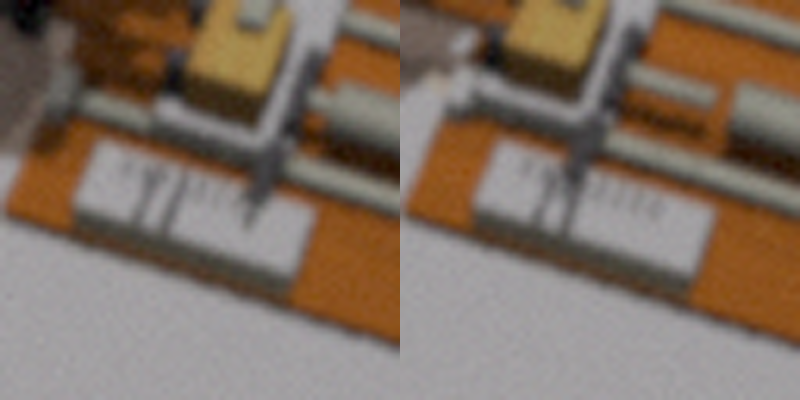

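The pulled crop shows the pointer near the low line, around (570,200). It is blurry, so I measure the pointer's shift numerically before deciding.

Run:
```python
from h import *
t=arm.calibration("scene"); u,v=proj(t,[*TW(5,-80),.045]).astype(int)
for n,x in(("rest",30),("low",-10),("mid",-17.5),("high",-25)):
    print(n,[((proj(t,[*TW(x,y),.045])-[u-32,v-32])*6.25).round(1).tolist() for y in(-80,-60)])
im=cv2.imread("pics/pull.png"); a,b=im[:,:400],im[:,400:]
# carriage shift by template: dark pointer arm/rear plate patch at rest -> match in pulled image
for n,(x0,y0,x1,y1) in(("ptr arm",(240,140,285,235)),("plate+edge",(220,60,300,215))):
    r=cv2.matchTemplate(b,a[y0:y1,x0:x1],cv2.TM_CCOEFF_NORMED); _,m,_,l=cv2.minMaxLoc(r); print(n,m,l[0]-x0,l[1]-y0)
# dark profile along rows across scale
g=lambda i:cv2.cvtColor(i,cv2.COLOR_BGR2GRAY)
for y in(190,200,210,220,230): print(y,g(a)[y,120:280:6].tolist(),"\n   ",g(b)[y,120:280:6].tolist())
```

```text
rest [[247.8, 217.5], [259.6, 186.6]]
low [[174.6, 193.3], [186.9, 162.7]]
mid [[161.0, 188.7], [173.4, 158.3]]
high [[147.4, 184.3], [159.9, 153.9]]
ptr arm 0.9576135873794556 -80 -25
plate+edge 0.967303991317749 -80 -26
190 [160, 156, 159, 150, 126, 118, 134, 151, 151, 133, 117, 128, 142, 138, 139, 151, 145, 141, 146, 140, 124, 93, 75, 66, 64, 76, 82] 
    [159, 162, 162, 154, 128, 114, 121, 113, 97, 91, 102, 130, 146, 138, 138, 150, 147, 140, 146, 142, 132, 138, 132, 125, 115, 107, 100]
200 [161, 161, 159, 142, 124, 134, 154, 156, 135, 115, 126, 147, 149, 145, 148, 150, 143, 150, 147, 138, 121, 104, 81, 76, 93, 119, 134] 
    [160, 160, 157, 144, 127, 131, 142, 132, 108, 103, 127, 148, 148, 144, 149, 148, 140, 146, 150, 140, 139, 149, 145, 139, 149, 151, 147]
210 [157, 156, 137, 120, 128, 149, 158, 140, 114, 116, 145, 161, 161, 163, 159, 157, 153, 157, 153, 145, 141, 123, 108, 122, 137, 152, 159] 
    [155, 159, 139, 116, 128, 154, 159, 138, 112, 118, 148, 160, 159, 156, 159, 157, 152, 155, 151, 142, 150, 145, 139, 144, 149, 161, 161]
220 [117, 123, 108, 106, 132, 151, 144, 119, 108, 129, 155, 165, 159, 159, 158, 160, 162, 159, 160, 153, 147, 117, 121, 142, 161, 161, 160] 
    [118, 124, 109, 104, 129, 150, 147, 121, 107, 130, 156, 163, 161, 160, 161, 160, 160, 159, 159, 157, 156, 156, 148, 152, 161, 161, 158]
230 [70, 72, 74, 81, 96, 108, 107, 96, 108, 140, 154, 156, 160, 161, 162, 162, 158, 161, 161, 162, 152, 141, 147, 160, 160, 160, 162] 
    [68, 70, 72, 79, 95, 112, 111, 95, 106, 136, 152, 157, 158, 160, 163, 161, 160, 163, 159, 160, 161, 158, 163, 157, 160, 160, 161]
```

The image shift gives about 43–44 mm of travel, while force and kinematics give about 47 mm. Both are inside the band, but I pull 3 mm more to be well inside on either reading, hold, then ease back.

Run:
```python
from h import *
b=float(np.load("base.npy"))
pull(55,.01); print("hold",(fx()-b).round(2)); arm.dwell(1.1); s1=arm.grab_frame("scene")
for d,v in((40,.02),(20,.025),(8,.02),(2,.012)):
    pull(d,v); print(d,(fx(3)-b).round(2))
print(arm.read_time())
s2=arm.grab_frame("scene"); t=arm.calibration("scene"); u,w=proj(t,[*TW(5,-80),.045]).astype(int)
up=lambda s:cv2.resize(s[w-32:w+32,u-32:u+32],(400,400),interpolation=cv2.INTER_CUBIC)
a=up(s2)
for i,(x0,y0,x1,y1) in enumerate(((240,140,285,235),(220,60,300,215))):
    r=cv2.matchTemplate(up(s1),a[y0:y1,x0:x1],cv2.TM_CCOEFF_NORMED); _,m,_,l=cv2.minMaxLoc(r); print("hold shift",m,l[0]-x0,l[1]-y0)
    o=cv2.imread("pics/pull.png")[:,:400,::-1]; r=cv2.matchTemplate(a,np.ascontiguousarray(o[y0:y1,x0:x1]),cv2.TM_CCOEFF_NORMED); _,m,_,l=cv2.minMaxLoc(r); print("rest shift",m,l[0]-x0,l[1]-y0)
```

```text
hold 14.78
40 11.28
20 6.89
8 3.62
2 -0.61
36.3
hold shift 0.9441646337509155 -84 -26
rest shift 0.9957189559936523 1 0
hold shift 0.945065438747406 -88 -28
rest shift 0.9802440404891968 2 0
```

Run:
```python
from h import *
arm.open_gripper(); arm.servo_line([*TW(X0-2,0),.19],velocity=.12); arm.servo_line([*TW(-70,0),.21],velocity=.15); snap("final"); print(arm.read_time())
```

```text
38.9083
```

View pics/final.png

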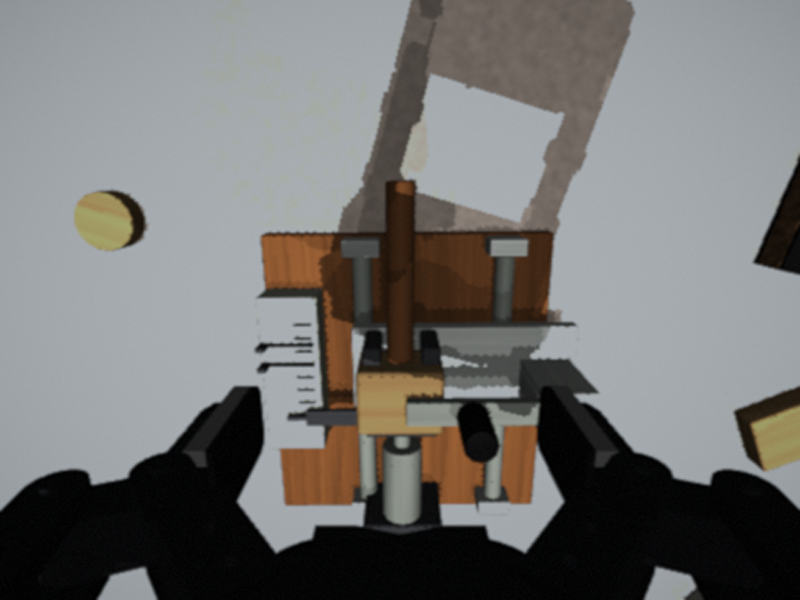

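Pointer is at rest at (290,416), the mallet is seated between the posts with its handle end at (401,183), and the keeper is closed with its tip at (407,410).

```bash
python3 -c "
from rig import arm
print(arm.hand_in())"
```

```text
the job is handed in; nothing more can be done
None
```

I seated the mallet, closed the keeper, pulled the handle until the carriage had moved about 47 mm (the band is 40–55 mm), held it for just over a second, eased it back to rest and handed the job in at about 39 s.

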